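# Level the riser shelf with the foot key

## Robot

A 6-joint arm with a two-finger parallel gripper is mounted at the origin on the work surface. World frame = base frame: x ahead of the robot, y to its left, z up, the work surface at z = 0. Lengths are in mm, angles in degrees, forces in N, time in s.
With the tool pointing down it reaches from about 425 to 950 mm from the base axis. Payload 3.5 kg.
Tool frame: the origin (TCP) lies on the centre line of the jaws, within the pads' length; the fingertips stand 11 mm ahead of it and the grasp point (between the pads) lies 8 mm behind it; z points along the fingers, y is the line along which they close (so a half turn about z gives the same grasp; the last joint's range is limited). The gripper opens to 85 mm and grips with 20 to 120 N. Pads are 22 mm wide; open, the fingers measure 114 mm over their backs; the gripper's body (76 mm by 85 mm) begins 54 mm behind the grasp point. The pads swing forward as they close: fully open they stand 13 mm farther back than shut.
Start: joints at [-79.068, 16.404, 90.338, -0, 73.258, -8.594], TCP at [225.636, -636.156, 242.325] pointing down, gripper open.
Joint ranges: [-158.93, 158.93], [-51.34, 127.21], [12.03, 142.37], [-87.48, 267.48], [13.55, 161.25], [-162.69, 162.69]. Speed limits (degrees/s): [159.86, 159.86, 180, 180, 180, 180].

## Interface

Orientations are given as a 3x3 rotation matrix whose columns are the frame's x, y, z axes.
In Python, from cell import ctrl gives the robot as it stands. Calls block until the motion is done:
- ctrl.move_to(position, orientation): joint-space move of the TCP to a pose.
- ctrl.servo_line(position, rotation=None, speed=150, stop_force=None): straight line of the TCP; rotation=None keeps the orientation; speed is the mean speed in mm/s. With stop_force (N) it stops when the force on the tool has changed by that much, and returns True; else False.
- ctrl.move_joints(angles): joint-space move.
- ctrl.gripper_to(opening): opening from 0.0 (shut) to 1.0 (fully open); the grip force is fixed at half the most; returns when the fingers have stopped.
- ctrl.sleep(seconds).
- ctrl.solve_ik(position, orientation): joint angles nearest the present ones, or None.
- ctrl.get_image(name): name is "scene" or "top" or "wrist"; returns a dict with "image" (400x640x3 uint8, red, green, blue), "K" (3x3 intrinsics, pixels), "D" ([k1, k2, p1, p2, k3] as OpenCV has them; the pictures are not rectified), "pose" (4x4, takes a point from camera to world coordinates); the wrist camera has in their place "hand_eye" (4x4, takes a point from camera to tool coordinates, whose origin is the TCP and whose axes are the flange's). Camera axes: x right, y up, looking along -z (the intrinsics and any distortion apply to the point x, -y, -z); pixel columns grow to the right and rows downward; lengths in mm; the calibration is good to about 2 mm. A picture is of the moment at which its call begins: read the wrist's pose just before it. There is no depth.
A pose or a line that the arm cannot do raises ctrl.MotionError and nothing moves.
- ctrl.job_done(): hands the job in; it is judged then, once.
Trained networks look in the newest picture that a camera, given by its name, has taken for a name from the list of things; names that differ only in an ending like _2 or _b are one class to them, and where a whole thing is asked for, a point or a joint stands for the part that bears it (a point fixed in the world has none). Each returns a list of dicts, best first, with "p" (0 to 1); they miss things now and then, are a little off and sometimes report something else, mostly with a low value. They report only what shows in the picture. A call takes as long as a camera call.
- ctrl.search_frame(camera, target): "centre" ([row, column] in pixels, amid what is visible of it).
Readings, each from a call of its own:
- ctrl.current_t(): time.
- ctrl.current_joint_pos(): joint angles.
- ctrl.current_qd(): joint speeds.
- ctrl.current_joint_torque(): joint torques, N m.
- ctrl.current_position(): TCP position.
- ctrl.current_ee_rot(): TCP orientation.
- ctrl.current_ft_force(): force on the tool from outside, world axes, zero at the start.
- ctrl.current_moment(): the same for the moment, N m.
- ctrl.current_width(): opening from 0.0 (shut) to 1.0 (fully open).
- ctrl.current_gripper_force(): force on a finger pad.
Only numpy, scipy, OpenCV 4.12 (cv2) and the standard library are available. Lean on these libraries where they do the work, as an engineer would, in place of code of your own. Each camera call takes 0.05 s, during which the arm holds its last target. There are 200 camera calls.

## Task

Pull the steel levelling key with the flat handle out of its tube in the pen holder, stand its blade in the slot on top of the riser shelf's levelling foot and, pressing it down and turning only with the key, turn the foot until the bubble of the spirit level on the shelf sits centred between its two lines. Finish while holding: the program ends with the key upright, still gripped and still pressed down firmly in the slot with the bubble centred. Leave the markers and everything else on the plan chest where they are.

Things in the scene. Friction and masses are not known exactly. Their poses are not given: they have to be found in the camera images.
- key: Steel levelling key, 162 mm long, 0.15 kg, upright, blade down, in any of the holder's three tubes. Origin: middle of the blade's lower edge, z up the key. Blade 16 (x) x 5 (y) x 12 mm; round stem 16 mm thick to z = 120 mm; flat handle 42 (x) x 12 (y) x 42 mm from z = 120 to 162, gripped across its 12 mm (y). A half turn makes no difference.
- key_tip (a point): Middle of the lower edge of the key's blade (the key's origin); axes as the key's.
- key_grip (a point): Middle of the key's flat handle, 141 mm above the blade's lower edge; axes as the key's.
- holder: Pen holder, fixed: plate 60 (x) x 160 (y) x 6 mm with three upright round tubes 50 mm apart along y, 25 mm outside, 19 mm inside, rim 76 mm above the plate's underside, inner floor 10 mm above it. Origin under the plate's centre.
- stand: Fixed stand of the riser shelf, origin on the table under the board's middle. Plywood board 160 (x) x 260 (y) mm, top about 66 mm high, hinged on a white leg at its -y end, riding on the levelling foot at its +y end (foot's upright axis at y = +175 mm). White block model, up to 55 mm tall, on the board's robot-side half; spirit level along its far edge.
- foot_head: Steel head of the levelling foot, block 40 (x) x 28 (y) x 16 mm, turning about its upright middle axis (friction 0.08 N m, stays as left, does not rise or sink). Origin: centre of its underside, 50 mm above the table; top at 66 mm. Blind slot in the top: 20 mm long (x), 8 mm wide (y), 10 mm deep. Turns about 2 rad clockwise and 0.3 rad anticlockwise from its start.
- slot (a point): Centre of the slot's floor, 6 mm above the head's underside and 10 mm below its top; x along the slot, z up. Turns with the head. A half turn makes no difference.
- vial_mid (a point): Mid-point between the two dark lines of the spirit level's vial, on top of the aluminium level (36 x 220 x 26 mm) along the far edge of the board. y runs along the vial, towards the foot. The lines stand 34 mm apart; the vial is 118 mm long.
- bubble_mid (a point): Centre of the pale bubble, 20 mm long. It starts 14 to 25 mm off the middle, towards the foot, as the foot is too high. Turning the head clockwise seen from above lowers the foot and moves the bubble away from the foot, 20 mm per rad: 0.7 to 1.25 rad needed. The chest top is out of level by an unknown amount, so only the bubble tells when it is right.
- marker_a: White marker with black cap, 16 mm in diameter, 110 mm long, upright in a tube of the holder. Not to be taken. Origin at its lower end.
- marker_b: Another marker, the same, in another tube.
- stapler: Black stapler, 150 mm long, 65 mm high, beyond the shelf. Leave alone.
- mug: White mug, 80 mm across, 90 mm high. Leave alone.
- tape: Roll of clear tape lying flat, 76 mm across, 20 mm high. Leave alone.
- eraser: Eraser 55 x 22 x 13 mm. Leave alone.
- ruler: Flat wooden ruler 30 x 200 x 8 mm. Leave alone.

How it is judged:
By the outcome, as a careful person would: the job done as asked, in the order asked, and still so for the second after the job is handed in, while the arm keeps its last pose, push and grip.
It also fails if it takes over 54 s, if anything falls off the work surface, if the arm or the gripper's body presses on something with over 40 N, if the wrist force passes 120 N, or if a joint passes its speed limit or range.

## Working session

There is one attempt and no reset: what is moved stays moved. The work goes in short steps, each a Python script; the robot and the scene stay as the last script left them, time stands still between calls to the robot, and variables do not carry over. Pictures are saved under pics/ and viewed, at most 10 in all, crops included, and the job is handed in when it is done.

```bash
mkdir -p pics
cat > h.py <<'E'
import numpy as np, cv2
from cell import ctrl
def snap(n,f=None):
    d=ctrl.get_image(n)
    if n=="wrist" :
        T=np.eye(4);T[:3,:3]=np.array(ctrl.current_ee_rot());T[:3,3]=ctrl.current_position()
        d["pose"]=T@np.array(d["hand_eye"])
    if f: cv2.imwrite("pics/"+f,d["image"][:,:,::-1])
    return d
def ray(d,rc):
    p=cv2.undistortPoints(np.array([[[rc[1],rc[0]]]],float),np.array(d["K"]),np.array(d["D"]))[0,0]
    P=np.array(d["pose"]);return P[:3,3],P[:3,:3]@np.array([p[0],-p[1],-1])
def at_z(d,rc,z):
    o,r=ray(d,rc);return o+r*(z-o[2])/r[2]
def proj(d,X):
    P=np.linalg.inv(np.array(d["pose"]));c=P[:3,:3]@np.array(X,float)+P[:3,3]
    q=cv2.projectPoints(np.array([[c[0],-c[1],-c[2]]]),np.zeros(3),np.zeros(3),np.array(d["K"]),np.array(d["D"]))[0][0,0]
    return q[::-1]
def tri(d1,a,d2,b):
    A=[];y=[]
    for d,p in((d1,a),(d2,b)):
        o,r=ray(d,p);r=r/np.linalg.norm(r);M=np.eye(3)-np.outer(r,r);A.append(M);y.append(M@o)
    return np.linalg.lstsq(np.vstack(A),np.hstack(y),rcond=None)[0]
E
python3 - <<'E'
from h import *
np.set_printoptions(precision=1,suppress=True)
Z=dict(key=141,key_grip=162,holder=76,foot_head=66,slot=56,vial_mid=92,bubble_mid=92,marker_a=110,stand=66)
for c in("scene","top"):
    d=snap(c,c+"0.png");print(c,np.array(d["pose"])[:3,3])
    for k,z in Z.items():
        for r in ctrl.search_frame(c,k)[:3]:
            print(k,round(r["p"],2),np.array(r["centre"]),at_z(d,r["centre"],z))
E
```

```text
scene [1515.4  901.3  892.8]
key_grip 0.57 [149.5 249.8] [ 526.7 -278.8  162. ]
holder 0.83 [181.8 250.2] [ 572.4 -233.3   76. ]
holder 0.61 [147.2 249.8] [ 397.3 -432.5   76. ]
foot_head 0.72 [247.  378.4] [565.6 282.1  66. ]
slot 0.45 [248.5 376.3] [563.7 274.5  56. ]
vial_mid 0.71 [227.8 328.6] [617.2 146.2  92. ]
vial_mid 0.44 [249.4 378.2] [604.4 307.5  92. ]
marker_a 0.43 [164.9 254.9] [ 523.7 -261.5  110. ]
stand 0.96 [227.3 336.6] [570.4 136.9  66. ]
top [ 407.5   58.  1231.1]
key 0.7 [231.2 471.7] [ 498.8 -324.3  141. ]
key_grip 0.51 [234.2 470.3] [ 489.8 -312.9  162. ]
holder 0.63 [238.9 451. ] [ 485.  -291.1   76. ]
foot_head 0.64 [211.8 299.8] [565.7 106.9  66. ]
foot_head 0.63 [211.8 236.9] [568.8 276.2  66. ]
slot 0.69 [212.5 236. ] [568.3 280.5  56. ]
vial_mid 0.65 [209.9 299.6] [567.2 106.3  92. ]
marker_a 0.66 [212.8 238.1] [560.1 264.8 110. ]
marker_a 0.54 [229.4 446.1] [ 507.3 -269.9  110. ]
stand 0.74 [212.  299.7] [565.2 107.2  66. ]
```

Run:
```python
import cv2
a=cv2.imread("pics/scene0.png");b=cv2.imread("pics/top0.png")
a=cv2.resize(a[100:300,200:440],(720,600),interpolation=2)
b=cv2.resize(b[150:290,190:520],(800,340),interpolation=2)
cv2.imwrite("pics/s1.png",a);cv2.imwrite("pics/t1.png",b)
```

```text
(no output)
```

View pics/s1.png

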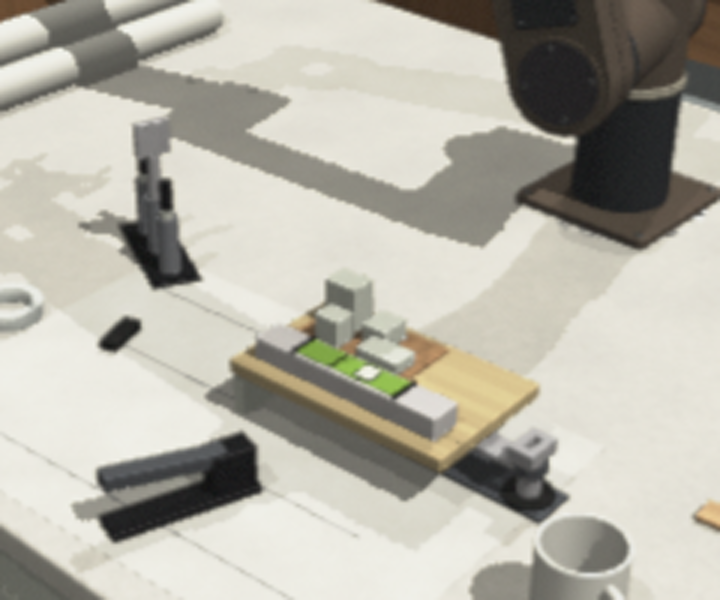

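View pics/t1.png

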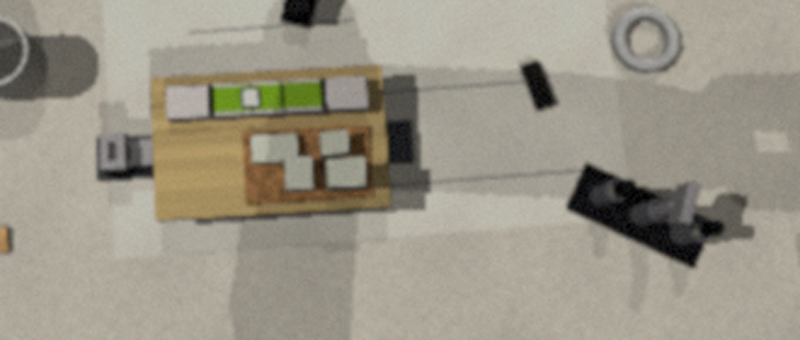

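The scene shows the key's flat handle in the middle tube of the pen holder, at scene pixel (149,250) and top pixel (234,471). Black-capped markers stand in both end tubes. The foot head is at top pixel (212,237) with its slot roughly along world x, and the bubble sits left of the middle, towards the foot. Next, close wrist views of both.

```bash
cat >> h.py <<'E'
def R(a):  # tool down, tool x at world yaw a (deg)
    c,s=np.cos(np.radians(a)),np.sin(np.radians(a));return np.array([[c,s,0],[s,-c,0],[0,0,-1.]])
E
python3 - <<'E'
from h import *
np.set_printoptions(precision=1,suppress=True)
print(ctrl.current_t(),ctrl.current_ee_rot(),np.array(ctrl.get_image("wrist")["hand_eye"]))
for y in(-14,166): print(y,ctrl.solve_ik([488,-311,330],R(y)))
for y in range(-180,180,30): print(y,ctrl.solve_ik([566,279,200],R(y)))
E
```

```text
1.0 [[ 0.9  0.3  0. ]
 [ 0.3 -0.9 -0. ]
 [-0.   0.  -1. ]] [[  -0.     1.     0.3   70.7]
 [   1.     0.    -0.     0. ]
 [  -0.     0.3   -1.  -131.4]
 [   0.     0.     0.     1. ]]
-14 [-42.6   1.1  98.4  -0.   80.5  61.4]
166 [ -42.6    1.1   98.4   -0.    80.5 -118.6]
-180 [ 17.  13.  99.  -0.  68. -73.]
-150 [  17.   13.   99.   -0.   68. -103.]
-120 [  17.   13.   99.   -0.   68. -133.]
-90 None
-60 None
-30 [ 17.  13.  99.  -0.  68. 137.]
0 [ 17.  13.  99.  -0.  68. 107.]
30 [17. 13. 99. -0. 68. 77.]
60 [17. 13. 99. -0. 68. 47.]
90 [17. 13. 99. -0. 68. 17.]
120 [ 17.  13.  99.  -0.  68. -13.]
150 [ 17.  13.  99.  -0.  68. -43.]
```

Run:
```python
from h import *
np.set_printoptions(precision=1,suppress=True)
ctrl.gripper_to(1.0)
ctrl.move_to([566,279,230],R(180)); d=snap("wrist","wf.png")
for k,z in(("foot_head",66),("slot",56),("vial_mid",92),("bubble_mid",92)):
    for r in ctrl.search_frame("wrist",k)[:2]: print(k,round(r["p"],2),np.array(r["centre"]),at_z(d,r["centre"],z))
ctrl.move_to([488,-311,300],R(166)); d=snap("wrist","wk.png")
for k,z in(("key",172),("key_grip",172),("holder",76),("marker_a",120)):
    for r in ctrl.search_frame("wrist",k)[:2]: print(k,round(r["p"],2),np.array(r["centre"]),at_z(d,r["centre"],z))
print(ctrl.current_t())
a=np.vstack([cv2.imread("pics/wf.png"),cv2.imread("pics/wk.png")])
cv2.imwrite("pics/w1.png",cv2.resize(a,(480,600),interpolation=3))
```

```text
foot_head 0.84 [184.7 311.7] [564.4 277.5  66. ]
foot_head 0.53 [188.2 144.2] [567.1 126.6  66. ]
slot 0.56 [187.1 311.4] [569.1 277.2  56. ]
vial_mid 0.67 [185.8 140.2] [558.6 136.8  92. ]
bubble_mid 0.97 [254.7 133.2] [620.5 121.2  92. ]
key_grip 0.67 [192.8 304.3] [ 483.  -315.9  172. ]
holder 0.98 [163.4 306. ] [ 476.9 -314.7   76. ]
holder 0.5 [179.6 586.1] [567.2 -18.2  76. ]
marker_a 0.86 [190.5 351.4] [ 504.6 -277.1  120. ]
marker_a 0.62 [169.6 256.4] [ 464.  -357.8  120. ]
7.325
```

View pics/wf.png

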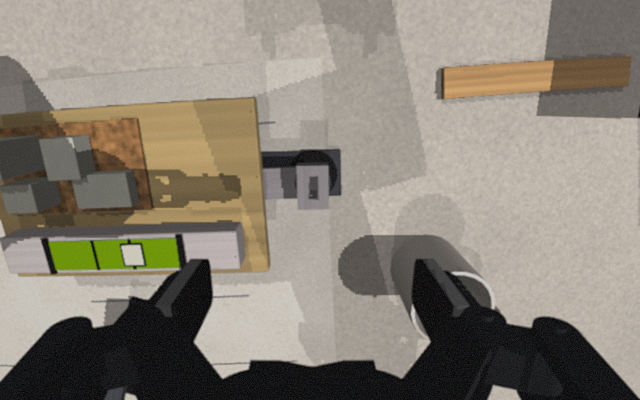

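View pics/wk.png

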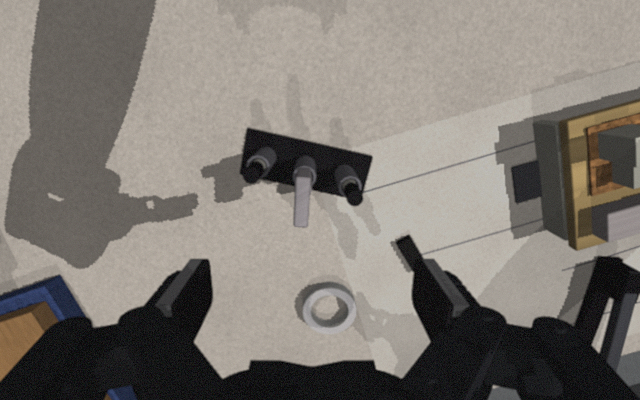

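```bash
cat >> h.py <<'E'
def box(x,y,yaw,lx,ly,z0,z1):
    a=np.radians(yaw);c,s=np.cos(a),np.sin(a)
    return [[x+c*u*lx/2-s*v*ly/2,y+s*u*lx/2+c*v*ly/2,z] for z in(z0,z1) for u,v in((-1,-1),(1,-1),(1,1),(-1,1))]
E
python3 - <<'E'
from h import *
he=np.array(ctrl.get_image("wrist")["hand_eye"]);d0=ctrl.get_image("wrist")
def mk(p,a):
    T=np.eye(4);T[:3,:3]=R(a);T[:3,3]=p
    return dict(K=d0["K"],D=d0["D"],pose=T@he)
def over(f,d,boxes,c0,r0,w,h,s):
    im=cv2.imread("pics/"+f)[r0:r0+h,c0:c0+w];im=cv2.resize(im,None,fx=s,fy=s,interpolation=cv2.INTER_CUBIC);o=im.copy()
    for b in boxes:
        q=[((proj(d,X)[::-1]-[c0,r0]+.5)*s).astype(int) for X in b]
        for i in range(4):
            cv2.line(o,tuple(q[4+i]),tuple(q[4+(i+1)%4]),(0,0,255),1);cv2.line(o,tuple(q[i]),tuple(q[(i+1)%4]),(255,0,0),1)
    return np.hstack([im,o])
A=over("wk.png",mk([488,-311,300],166),[box(483,-315,166,42,12,130,172)]+[box(484+t*21,-315+t*45,0,25,25,76,76) for t in(-1,0,1)],240,130,130,100,3)
B=over("wf.png",mk([566,279,230],180),[box(565,278,0,40,28,50,66),box(565,278,0,20,8,56,66)],275,150,65,65,6)
B=B[:,:780]; A=A[:,:780]
cv2.imwrite("pics/ov.png",np.vstack([A,cv2.resize(B,(600,300)) if 0 else cv2.copyMakeBorder(cv2.resize(B,(600,300)),0,0,0,180,0)]))
E
```

```text
(no output)
```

View pics/ov.png

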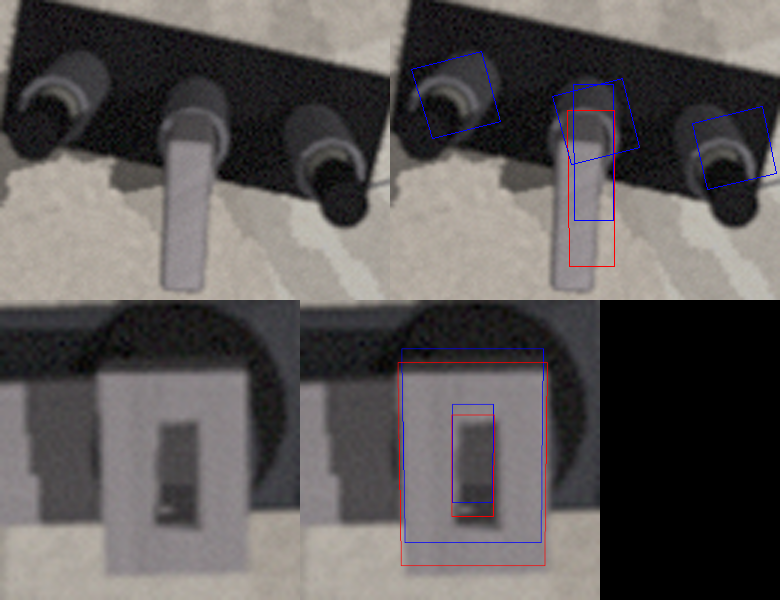

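The overlay puts the handle's top face 4 mm left of and 7 mm below my guess, so the key is at about (489,-320.5) with yaw about 163°. The tube rim gives (488,-320), which agrees. The head and slot are at about (566.7,278.7) with yaw about 0. Grasping now.

Run:
```python
from h import *
np.set_printoptions(precision=1,suppress=True)
ctrl.gripper_to(0.6)
p=np.array([488.7,-320.3,0])
ctrl.move_to(p+[0,0,220],R(163))
print(ctrl.servo_line(p+[0,0,143],speed=100,stop_force=8),ctrl.current_position())
ctrl.gripper_to(0.0);print(ctrl.current_width(),ctrl.current_gripper_force(),np.array(ctrl.current_ft_force()))
ctrl.servo_line(p+[0,0,235],speed=120)
print(np.array(ctrl.current_ft_force()),ctrl.current_width())
ctrl.servo_line(p+[0,0,310],speed=200)
ctrl.move_to([566.7,278.7,245],R(180))
print(np.array(ctrl.current_ft_force()),ctrl.current_width(),ctrl.current_t())
d=snap("wrist","ws.png");snap("scene","sc2.png")
for k in("key_tip","slot","bubble_mid","vial_mid"):
  for c in("wrist","scene"):
    for r in ctrl.search_frame(c,k)[:1]: print(c,k,round(r["p"],2),np.array(r["centre"]))
a=cv2.resize(cv2.imread("pics/ws.png")[60:360,:400],(800,600),interpolation=2)
cv2.imwrite("pics/ws1.png",a)
```

```text
False [ 489.2 -320.7  143.9]
0.13276596610913774 58.80136728286743 [-1.   1.8  3. ]
[ 0.9 -0.4 -1.6] 0.13686236438504348
[ 0.3 -0.3 -1.3] 0.13362354476861618 13.2417
wrist key_tip 0.76 [286.4 310.7]
scene key_tip 0.81 [203.1 381.6]
wrist slot 0.9 [177.4 311.8]
scene slot 0.65 [203.6 376.3]
wrist bubble_mid 0.88 [246.  143.3]
wrist vial_mid 0.7 [182.1 143.5]
scene vial_mid 0.92 [225.3 327.4]
```

View pics/ws1.png

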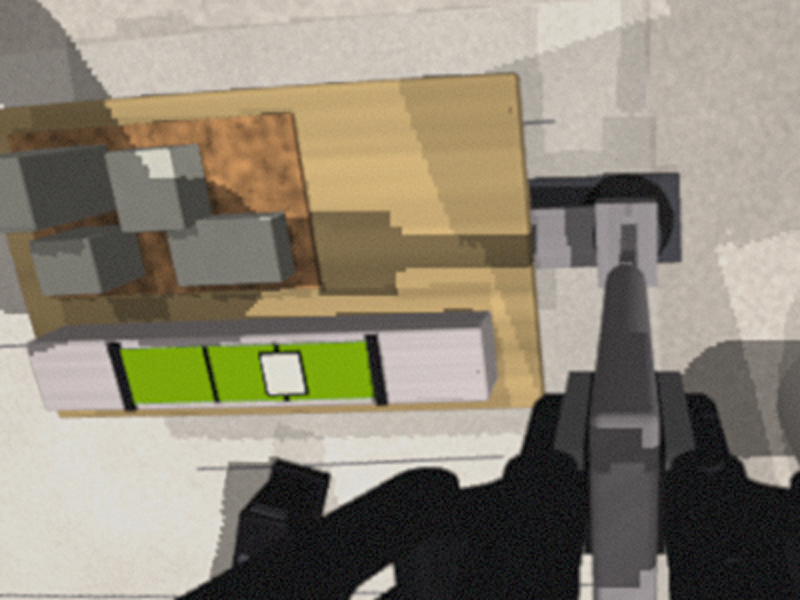

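The key is held and the slot lies just ahead of the tip at wrist pixels (182,314). The bubble is at (246,142), right of the vial's middle. I'll lower to 12 mm above the head and check the blade against the slot.

Run:
```python
from h import *
ctrl.servo_line([566.7,278.7,211],speed=80)
p=np.array(ctrl.current_position());print(p,np.array(ctrl.current_ee_rot())[:,2])
d=snap("wrist","wl.png")
for k in("key_tip","slot"):
    for r in ctrl.search_frame("wrist",k)[:1]: print(k,r)
c0,r0,w,h,s=270,140,90,90,4.4
im=cv2.resize(d["image"][r0:r0+h,c0:c0+w,::-1],None,fx=s,fy=s,interpolation=2);o=im.copy()
tz=p[2]-133
for b,c in((box(p[0],p[1],0,16,5,tz,tz+12),(0,255,0)),(box(566.7,278.7,0,20,8,56,66),(0,0,255)),(box(566.7,278.7,0,40,28,66,66),(255,0,0))):
    q=[tuple(((proj(d,X)[::-1]-[c0,r0]+.5)*s).astype(int)) for X in b]
    for i in range(4): cv2.line(o,q[i],q[(i+1)%4],c,1);cv2.line(o,q[4+i],q[4+(i+1)%4],c,1)
cv2.imwrite("pics/wl1.png",np.hstack([im,o]))
```

```text
[566.50172692 278.63694384 210.29541748] [-1.09237800e-03 -3.46401476e-04 -9.99999343e-01]
key_tip {'centre': [284.2, 312.6], 'p': 0.74}
slot {'centre': [184.1, 313.2], 'p': 0.67}
```

View pics/wl1.png

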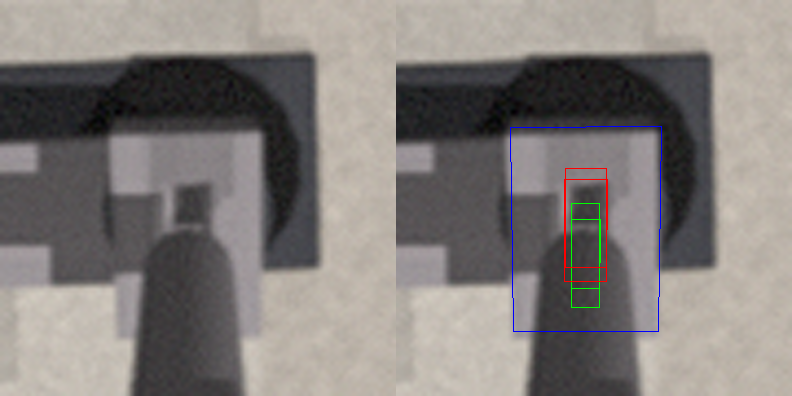

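Run:
```python
import cv2,numpy as np
im=cv2.imread("pics/wl.png")[160:220,290:334]
im=np.clip((im.astype(float)-30)*1.5,0,255).astype(np.uint8)
o=cv2.resize(im,None,fx=10,fy=10,interpolation=cv2.INTER_NEAREST)
for k in range(0,60,10): cv2.putText(o,str(160+k),(0,k*10+10),0,.4,(0,0,255),1)
for k in range(0,44,10): cv2.putText(o,str(290+k),(k*10,590),0,.4,(0,0,255),1)
cv2.imwrite("pics/z.png",o)
```

```text
(no output)
```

View pics/z.png

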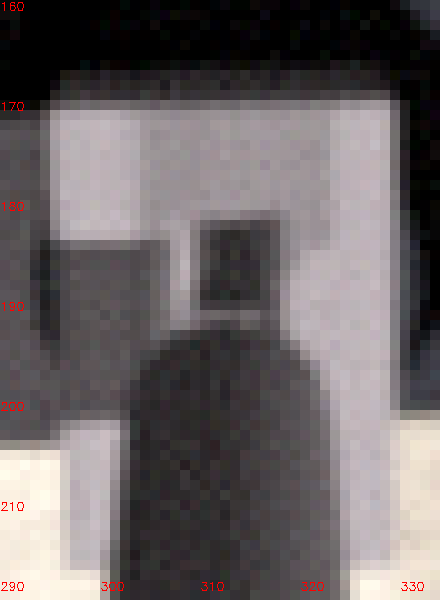

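Zoomed, the blade's lower edge is at about row 190 where the model puts it at 186. The key therefore sits about 1.7 mm too far in +x relative to the slot, and y is fine. Correcting and inserting.

Run:
```python
from h import *
np.set_printoptions(precision=2,suppress=True)
ctrl.servo_line([565.0,278.9,211],speed=60)
f0=np.array(ctrl.current_ft_force())
print(ctrl.servo_line([565.0,278.9,184],speed=25,stop_force=10),ctrl.current_position(),np.array(ctrl.current_ft_force())-f0,np.array(ctrl.current_moment()),ctrl.current_t())
```

```text
True [564.99 278.93 189.8 ] [-2.26 -0.64  4.91] [-0.07  0.23 -0.02] 15.5417
```

It stopped at TCP z = 189.8, so the blade is on the slot floor (resting on the head's top would read about 199). Next: press, measure the bubble from the images, and turn.

```bash
cat >> h.py <<'E'
F=np.array([567.2,278.7]);OFF=np.array([-2.1,0.2])
def pose(turn,z):   # turn deg clockwise from start
    a=np.radians(-turn);c,s=np.cos(a),np.sin(a)
    return [*(F+np.array([[c,-s],[s,c]])@OFF),z],R(180-turn)
def bubble(cam):
    d=snap(cam);im=d["image"];hsv=cv2.cvtColor(im,cv2.COLOR_RGB2HSV)
    g=cv2.inRange(hsv,(30,120,50),(60,255,255))
    n,l,st,_=cv2.connectedComponentsWithStats(cv2.morphologyEx(g,cv2.MORPH_CLOSE,np.ones((7,7))))
    if n<2: return None
    k=1+np.argmax(st[1:,4]);H=cv2.convexHull(np.argwhere(l==k)[:,::-1].astype(np.int32))
    m=np.zeros(g.shape,np.uint8);cv2.fillConvexPoly(m,H,1)
    G=np.array([at_z(d,p,92)[:2] for p in np.argwhere((l==k)&(g>0))])
    B=np.array([at_z(d,p,92)[:2] for p in np.argwhere((m>0)&(hsv[:,:,1]<70)&(hsv[:,:,2]>120))])
    D=np.array([at_z(d,p,92)[:2] for p in np.argwhere((m>0)&(hsv[:,:,2]<70))])
    if len(B)<3: return None
    ax=cv2.fitLine(G.astype(np.float32),cv2.DIST_L2,0,.01,.01)[:2,0];ax=ax*np.sign(ax[1])
    t=G@ax;mid=(t.min()+t.max())/2
    return dict(off=round((B@ax).mean()-mid,2),len=round(np.ptp(t),1),nb=len(B),bl=round(np.ptp(B@ax),1),dark=np.percentile(D@ax-mid,[5,25,50,75,95]).round(1) if len(D) else None)
E
cat > st.py <<'E'
from h import *
np.set_printoptions(precision=2,suppress=True)
def state():
    print("t",ctrl.current_t(),np.array(ctrl.current_position()),"F",np.array(ctrl.current_ft_force()),"M",np.array(ctrl.current_moment()),"w",round(ctrl.current_width(),3))
    for c in("wrist","top","scene"): print(c,bubble(c))
E
python3 - <<'E'
from st import *
state()
ctrl.servo_line(*pose(0,188.3),speed=20);state()
ctrl.servo_line(*pose(15,188.3),speed=5);state()
E
```

```text
t 15.5417 [564.99 278.93 189.8 ] F [-1.66 -0.57  3.22] M [-0.07  0.23 -0.02] w 0.133
wrist {'off': np.float64(13.3), 'len': np.float64(118.8), 'nb': 566, 'bl': np.float64(86.0), 'dark': array([-59.5, -17.3,  -3.6,  27.2,  59.4])}
top None
scene {'off': np.float64(17.31), 'len': np.float64(117.3), 'nb': 37, 'bl': np.float64(19.6), 'dark': None}
t 15.9417 [565.22 278.97 189.77] F [-1.56 -0.48  5.86] M [-0.15  0.54  0.01] w 0.134
wrist {'off': np.float64(16.0), 'len': np.float64(118.7), 'nb': 555, 'bl': np.float64(98.1), 'dark': array([-59.4, -17.2,  -3.5,  27.3,  59.5])}
top None
scene {'off': np.float64(17.29), 'len': np.float64(117.2), 'nb': 37, 'bl': np.float64(19.7), 'dark': None}
t 16.5 [565.58 279.33 189.74] F [-1.64 -1.4   5.84] M [-0.26  0.4   0.02] w 0.134
wrist {'off': np.float64(9.76), 'len': np.float64(120.3), 'nb': 477, 'bl': np.float64(106.1), 'dark': array([-59.5, -17.1,   4.6,  26.1,  51.3])}
top {'off': np.float64(14.84), 'len': np.float64(120.5), 'nb': 59, 'bl': np.float64(58.0), 'dark': array([59.8, 59.9, 60. , 60.2, 60.2])}
scene {'off': np.float64(16.47), 'len': np.float64(117.2), 'nb': 34, 'bl': np.float64(19.4), 'dark': None}
```

```bash
python3 - <<'E'
s=open('h.py').read()
s=s.replace("    B=np.array([at_z(d,p,92)[:2] for p in np.argwhere((m>0)&(hsv[:,:,1]<70)&(hsv[:,:,2]>120))])",
"""    w=((cv2.erode(m,np.ones((3,3)))>0)&(hsv[:,:,1]<70)&(hsv[:,:,2]>120)).astype(np.uint8)
    nb,lb,sb,_=cv2.connectedComponentsWithStats(w)
    if nb<2: return None
    B=np.array([at_z(d,p,92)[:2] for p in np.argwhere(lb==1+np.argmax(sb[1:,4]))])""")
open('h.py','w').write(s)
E
python3 - <<'E'
from st import *
ctrl.servo_line(*pose(15,184.5),speed=20);state()
ctrl.servo_line(*pose(30,184.5),speed=5);state()
ctrl.servo_line(*pose(40,184.5),speed=5);state()
E
```

```text
t 16.9917 [566.3  279.62 189.55] F [-4.63 -1.43 16.03] M [-0.59  1.25  0.04] w 0.133
wrist {'off': np.float64(15.93), 'len': np.float64(120.3), 'nb': 412, 'bl': np.float64(19.3), 'dark': array([-59.3, -17. ,   7.4,  26.4,  56.5])}
top {'off': np.float64(17.23), 'len': np.float64(120.6), 'nb': 55, 'bl': np.float64(16.9), 'dark': array([59.9, 60. , 60.1, 60.2, 60.3])}
scene {'off': np.float64(16.35), 'len': np.float64(117.2), 'nb': 23, 'bl': np.float64(19.4), 'dark': None}
t 17.55 [566.52 280.22 189.59] F [-4.42 -1.08 17.36] M [-0.47  1.21  0.03] w 0.135
wrist None
top {'off': np.float64(12.07), 'len': np.float64(120.5), 'nb': 56, 'bl': np.float64(16.8), 'dark': array([60. , 60.1, 60.1, 60.2, 60.3])}
scene {'off': np.float64(12.06), 'len': np.float64(118.2), 'nb': 22, 'bl': np.float64(19.4), 'dark': None}
t 18.025 [566.74 280.62 189.59] F [-3.99 -1.15 15.44] M [-0.45  1.28  0.03] w 0.131
wrist None
top None
scene None
```

Run:
```python
from st import *
ctrl.servo_line(*pose(55,184.5),speed=5);state()
a=snap("scene","s3.png")["image"][170:290,260:440,::-1];b=snap("top","t3.png")["image"][150:270,190:370,::-1]
cv2.imwrite("pics/st3.png",np.hstack([cv2.resize(x,(400,267),interpolation=2) for x in(a,b)]))
```

```text
t 18.5833 [567.21 281.07 189.56] F [-4.52 -0.38 15.36] M [-0.34  1.24  0.02] w 0.135
wrist None
top None
scene {'off': np.float64(2.57), 'len': np.float64(119.1), 'nb': 24, 'bl': np.float64(19.4), 'dark': None}
```

View pics/st3.png

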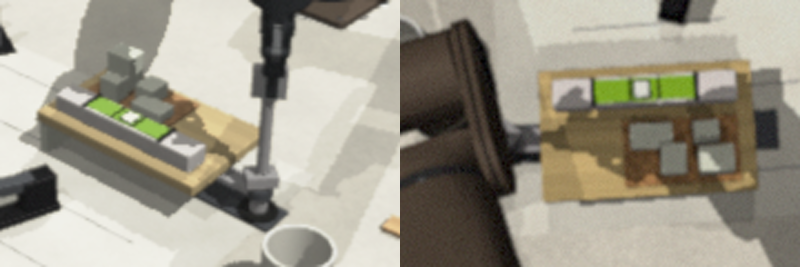

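```bash
sed -i 's/np.ones((7,7))/np.ones((13,13))/' h.py
python3 - <<'E'
from st import *
ctrl.servo_line(*pose(62.5,184),speed=5);ctrl.sleep(.3);state()
a=snap("scene","s4.png")["image"][205:245,285:365,::-1];b=snap("top","t4.png")["image"][170:210,260:340,::-1]
cv2.imwrite("pics/st4.png",np.vstack([cv2.resize(x,(600,300),interpolation=2) for x in(a,b)]))
E
```

```text
t 19.4167 [567.55 281.28 189.56] F [-5.57 -0.16 16.7 ] M [-0.38  1.4   0.02] w 0.132
wrist None
top {'off': np.float64(1.09), 'len': np.float64(120.7), 'nb': 56, 'bl': np.float64(18.7), 'dark': array([60.3, 60.3, 60.3, 60.3, 60.3])}
scene {'off': np.float64(-0.64), 'len': np.float64(119.1), 'nb': 24, 'bl': np.float64(19.5), 'dark': None}
```

View pics/st4.png

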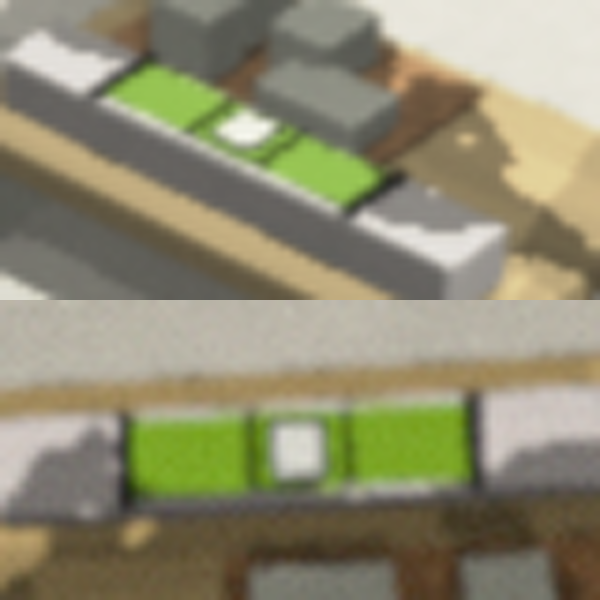

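Both views show the bubble centred: in the top crop it is at 298 with the lines at 250 and 348, and in the scene crop it is at 246 with the lines' middle at 246. The key is upright, gripped and pressed down with about 17 N. Handing in.

Run:
```python
from h import *
print(ctrl.current_ft_force(),ctrl.current_width(),ctrl.job_done())
```

```text
the job is handed in; nothing more can be done
[-4.76271442 -0.71357715 16.81464001] 0.13175510233655252 None
```

I handed the job in at about 19.5 s of robot time with the bubble centred between its lines to within about 1 mm and the key upright, still gripped and pressed into the slot with about 17 N; I saw no sign of the markers or anything else being disturbed.

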